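# Wedge the sagging jar shelf up to its stop pins

## Task

Pick up the bamboo wedge, set it flat on the bench with its thin end under the round bar at the open front of the steel bracket's shelf, and slide it straight in until the shelf with the onggi pot has risen to the height mark, the stop pins, and is wedged snugly against them: the push, steady while the shelf rises, then climbs; stop at 15 to 20 N, do not ram it. Then let go, leaving the wedge in place. Lift the shelf with the wedge only, never with the gripper, keep the pot upright and leave the jar, spoon rest and steel cup where they stand.

Things in the scene. Friction and masses are not known exactly. Their poses are not given: they have to be found in the camera images.
- wedge: Loose bamboo wedge, 170 mm long, 36 mm wide, 0.15 kg. Thick end: a heel block 45 mm long, 38 mm high, to be gripped across its 36 mm width. From the heel's front the top slopes, over 125 mm, from 27 down to 4 mm (1 in 5.5). Slope and underside slide with friction about 0.2: it stays where pushed. Origin: under the heel's middle; x to the thin end, z up. Starts flat on the bench, left or right.
- wedge_tip (a point): Middle of the wedge's thin end, at its underside, 147.5 mm along x from the wedge's origin; axes as the wedge's.
- bracket: Steel shelf bracket fixed on the bench, 190 mm deep, 209 mm wide, two side cheeks 75 mm high (x = -10 to 180 mm), back plate 140 mm high, open at the front, towards the robot; the bench between the cheeks is free. Origin: on the bench, straight below the middle of the round bar at the front. x points into the bracket, the way the wedge goes in, y along the bar, z up.
- shelf: Steel shelf plate, 165 x 192 x 4 mm, 0.3 kg, that slides only straight up and down between the cheeks. Its origin is the bracket's when down and 10 mm higher when its top (30 mm above its origin) meets the stop pins, which stop it hard. Front edge at x = -5 mm. Raising it takes a push of 5 to 10 N (more if the wedge is pressed down); against the pins the push climbs by about 2 N per mm.
- bar_low (a point): Round steel bar, 10 mm thick, 80 mm long along y, hanging under the shelf's front; the wedge goes under it. This point: its nominal lowest line, at the middle, 12 mm above the bench when the shelf is down. The bar is screwed in by hand, so it truly lies up to 1.5 mm higher or lower, which this reading does not show: how deep the wedge must go has to be felt.
- mark (a point): The height mark: underside of the four dark stop pins (8 mm thick) that stick inwards from the cheeks, 40 mm above the bench; this point lies between the two front pins, 30 mm behind the bar. The shelf plate's top comes up against them.
- pot: Dark onggi pot with lid, 96 mm in diameter, 110 mm high, about 0.38 kg, standing loose on the shelf, about 100 mm behind the bar. Origin: centre of its underside, z up.
- jar: Pale glass jar with twist-on steel cap, 68 mm in diameter, 120 mm high, loose on the bench on the other side of the bracket from the wedge; not to be disturbed. Origin: centre of its underside.
- spoon_rest: White plastic spoon rest, 90 x 85 x 16 mm, loose, on the far left; not to be disturbed.
- cup: Steel cup, 76 mm in diameter, 90 mm high, on the right; not to be disturbed.
Mind the look-alikes: they are no part of the job. Leave any yellow look-alike of the wedge alone. What is shaped like the pot but purple is not meant.

How it is judged:
By the outcome, as a careful person would: the job done as asked, in the order asked, and still so for the second after the job is handed in, with the robot touching nothing.
It also fails if it takes over 61 s, if anything falls off the work surface, if the arm or the gripper's body presses on something with over 40 N, if the wrist force passes 120 N, or if a joint passes its speed limit or range.

## Robot

A 6-joint arm with a two-finger parallel gripper is mounted at the origin on the work surface. World frame = base frame: x ahead of the robot, y to its left, z up, the work surface at z = 0. Lengths are in m, angles in rad, forces in N, time in s.
With the tool pointing down it reaches from about 0.3 to 0.775 m from the base axis. Payload 14.6 kg.
Tool frame: the origin (TCP) lies at the very end of the fingers, on their centre line; the grasp point (between the pads) lies 19 mm behind it; z points along the fingers, y is the direction in which the jaws open and shut (so a half turn about z gives the same grasp; the last joint's range is limited). The gripper opens to 94 mm and grips with 3 to 60 N. Pads are 16 mm wide; open, the fingers measure 119 mm over their backs; the gripper's body (75 mm by 177 mm) begins 78 mm behind the grasp point.
Start: joints at [1.073, 0.3, 1.521, -0, 1.321, -0.067], TCP at [0.23, 0.5, 0.205] pointing down, gripper open.
Joint ranges: [-3.03, 3.03], [-0.79, 2.21], [0.23, 2.52], [-1.04, 4.18], [0, 3.07], [-2.55, 2.55]. Speed limits (rad/s): [2.22, 2.22, 2.57, 3.14, 3.14, 3.14].

## Interface

Orientations are given as [roll, pitch, yaw] about the fixed x, y, z axes, in that order (R = Rz(yaw) Ry(pitch) Rx(roll)).
In Python, from station import ctrl, vision, ticket gives the robot as it stands.
- The arm moves only by the tool step_arm, never from a script. Its argument "steps" is a list of rows, each an object of numbers: "x", "y", "z": the shift along the tool's x, y, z in m; "ax", "ay", "az": the turn, a rotation vector about the tool's x, y, z in degrees; "claw": the finger opening in m, from 0 to 0.094. A call has 1 to 5 rows; each row shifts and turns the pose as measured when the row begins, along the tool's axes as they then stand; what a row does not reach is not made up. A row lasts 1/12 s, in which the tool goes at most 41.7 mm and 7.16 degrees, less where a joint would pass 70% of its speed; a pose out of reach is approached as far as the arm can. A call with a gripper value outside its range is refused whole. The fingers move at their own pace and stop on an object; "grip_force" is the grip in N (left out, the last holds). Time passes only in rows, so rows that do not move let the fingers close. It gives the time, the measured TCP pose, the force and the opening at its end, in the units of the state.
- ctrl.get_obs(): the state, without advancing time (a new reading comes with each control period).
- vision.camera(name): name is "side" or "top" or "wrist"; returns (picture, depth): 384x512x3 uint8, red, green, blue; 384x512 float32, m along the optical axis (not along the pixel's ray), 0 where there is no reading.
- vision.camera_params(name): a dict with "fov_y" (degrees; the focal length in pixels is half the picture's height over the tangent of half this angle, whatever the lens; pixels are square), "cx", "cy" (the principal point, pixels), "k1" (the pictures are not rectified: a ray, as slopes to the right and down, at radius r is drawn at 1 + k1 r^2 times it, then the intrinsics apply), "origin" and "attitude" of the camera in the world; the wrist camera has in their place "mount" (4x4, takes a point from camera to tool coordinates, whose origin is the TCP and whose axes are the flange's). Camera axes: x right, y up, looking along -z (the intrinsics and any distortion apply to the point x, -y, -z); pixel columns grow to the right and rows downward; lengths in m; the calibration is good to about 2 mm. A picture is of the moment at which its call begins: read the wrist's pose just before it. camera_params takes no time and is no camera call.
- ticket.hand_in(): hands the job in, once; it reports no verdict.
The state is a dict: "time_s": time; "qpos": joint angles; "joint_vel": joint speeds; "tau": joint torques, N m; "ee_pos": TCP position; "eef_rot": TCP orientation; "force": force on the tool from outside, world axes, zero at the start; "moment": the same for the moment, N m; "grip_width": finger opening in m.
Only numpy, scipy, OpenCV 4.12 (cv2) and the standard library are available. Lean on these libraries where they do the work, as an engineer would, in place of code of your own. Each camera call takes 0.05 s, during which the arm holds its last target.

## Working session

There is one attempt and no reset: what is moved stays moved. The work goes in short steps, Python scripts to look and compute and a tool call to move; the robot and the scene stay as the last step left them, time stands still between calls to the robot, and variables do not carry over. Pictures are saved under pics/ and viewed, and the job is handed in when it is done.

Besides the shell and the picture viewer there is one more tool, called after ">>>" as name(argument=value, ...), one argument or row to a line, values as JSON. step_arm: Moves the arm, as the interface text tells. Its arguments: {"type":"object","properties":{"steps":{"type":"array"},"grip_force":{"type":"number"}},"required":["steps"]}

```bash
ls; mkdir -p pics
python3 - <<'E'
from station import ctrl, vision
import cv2,numpy as np
print(ctrl.get_obs())
for n in ("top","side"):
    p,d=vision.camera(n); cv2.imwrite(f"pics/{n}0.png",p[:,:,::-1]); np.savez(f"/tmp/{n}0.npz",p=p,d=d); print(n,vision.camera_params(n))
print(vision.camera_params("wrist"))
E
```

```text
pics
{'time_s': 0.0, 'qpos': array([ 1.07343128e+00,  3.00471446e-01,  1.52163398e+00,  3.98351281e-05,
        1.32069578e+00, -6.66020055e-02]), 'joint_vel': array([-1.39568155e-05, -6.83181594e-05,  4.24154145e-04, -3.75903289e-04,
       -2.15823222e-04, -2.36442105e-04]), 'tau': array([-2.99133862e-03, -5.31815708e+01, -3.52731264e+01,  7.05914805e-02,
        2.45326204e-02, -8.67112180e-05]), 'ee_pos': array([0.2295189 , 0.49950897, 0.20486377]), 'eef_rot': array([-3.14038936e+00, -1.18930271e-04,  2.71081965e+00]), 'force': array([ 0.78943395, -0.64939324, -0.11934155]), 'moment': array([-0.03189523, -0.01149735, -0.00927359]), 'grip_width': 0.09406923077250548}
top {'fov_y': 50.96633148353299, 'cx': 254.89625954276156, 'cy': 183.85429082677018, 'k1': 0.0498161157806918, 'origin': array([ 0.4851374 , -0.01536201,  1.30138102]), 'attitude': array([ 0.08046328,  0.01119128, -1.5824612 ])}
side {'fov_y': 48.061617534426006, 'cx': 249.7355158641718, 'cy': 188.6169007791923, 'k1': -0.12346529001688925, 'origin': array([-0.12068369, -0.67526461,  0.80171954]), 'attitude': array([ 0.91457142,  0.02401567, -0.82842162])}
{'fov_y': 60.61690740790118, 'cx': 251.26021745804817, 'cy': 191.72877818239863, 'k1': -0.037812660420657056, 'mount': array([[ 1.43348355e-04,  9.67186699e-01,  2.54066662e-01,
         7.46072070e-02],
       [ 9.99999606e-01, -3.61130086e-04,  8.10542854e-04,
        -1.58643436e-04],
       [ 8.75697382e-04,  2.54066446e-01, -9.67186370e-01,
        -1.77983495e-01],
       [ 0.00000000e+00,  0.00000000e+00,  0.00000000e+00,
         1.00000000e+00]])}
```

View pics/top0.png

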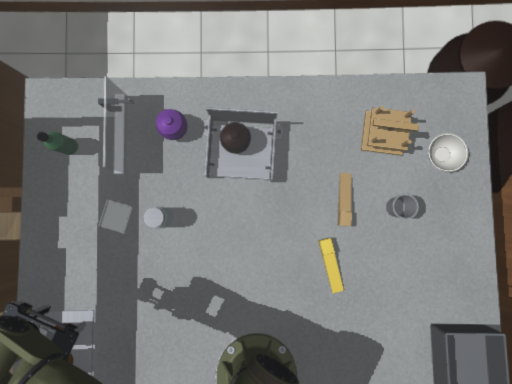

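View pics/side0.png

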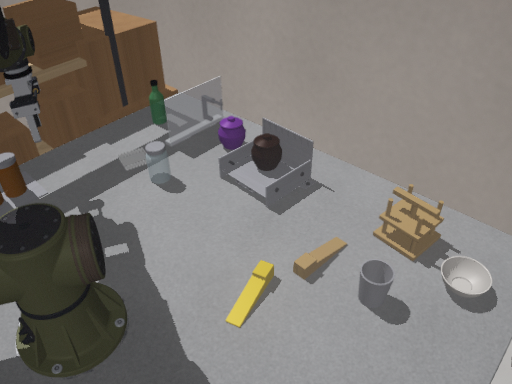

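The top view shows two candidates for the wedge: bamboo at (345,200) and yellow at (331,265). I choose the bamboo one. For the pot there is a dark one at (235,137) on the shelf and a purple one at (171,124), and I choose the dark one. The jar is at (154,217), the cup at (405,206) and the spoon rest at (115,217).

```bash
cat > h.py <<'E'
import numpy as np,cv2
from scipy.spatial.transform import Rotation as R
from station import ctrl,vision
def intr(c):
    f=192/np.tan(np.radians(c["fov_y"]/2)); return np.array([[f,0,c["cx"]],[0,f,c["cy"]],[0,0,1.]]),np.array([c["k1"],0,0,0,0.])
def pose(c,obs=None):
    if "mount" in c:
        T=np.eye(4);T[:3,:3]=R.from_euler('xyz',obs["eef_rot"]).as_matrix();T[:3,3]=obs["ee_pos"];T=T@c["mount"]
    else:
        T=np.eye(4);T[:3,:3]=R.from_euler('xyz',c["attitude"]).as_matrix();T[:3,3]=c["origin"]
    return T
def cloud(c,d,T):
    K,D=intr(c);v,u=np.mgrid[0:d.shape[0],0:d.shape[1]]
    n=cv2.undistortPoints(np.stack([u,v],-1).reshape(-1,1,2).astype(float),K,D).reshape(-1,2)
    z=d.reshape(-1);P=np.c_[n[:,0]*z,-n[:,1]*z,-z]
    W=P@T[:3,:3].T+T[:3,3];W[z==0]=np.nan
    return W.reshape(*d.shape,3)
def proj(c,T,X):
    P=(np.atleast_2d(X)-T[:3,3])@T[:3,:3];K,D=intr(c)
    return cv2.projectPoints(P*[1,-1,-1],np.zeros(3),np.zeros(3),K,D)[0].reshape(-1,2)
def rect(mask,W):
    m=mask&np.isfinite(W[...,0]);p=W[m];(c,s,a)=cv2.minAreaRect((p[:,:2]*1000).astype(np.float32));return len(p),c,s,a
E
python3 - <<'E'
from h import *
out=[]
for n in ("top","side"):
    z=np.load(f"/tmp/{n}0.npz");p,d=z["p"],z["d"];c=vision.camera_params(n);W=cloud(c,d,pose(c))
    np.save(f"/tmp/W{n}.npy",W)
    hsv=cv2.cvtColor(p,cv2.COLOR_RGB2HSV)
    b=(hsv[...,0]>8)&(hsv[...,0]<24)&(hsv[...,1]>90)&(W[...,2]>-.01)&(W[...,2]<.08)&(abs(W[...,1]+.33)<.12)&(abs(W[...,0]-.46)<.13)
    k,l,s,ce=cv2.connectedComponentsWithStats(b.astype(np.uint8));i=1+np.argmax(s[1:,4]);b=l==i
    print(n,rect(b,W),s[i],np.nanpercentile(W[b],[2,50,98],axis=0).round(3).tolist())
    t=b&(W[...,2]>.031);print(" heel",rect(t,W)," med z",np.median(W[t][:,2]))
    br=(W[...,2]>.06)&(W[...,2]<.09)&(W[...,0]>.5)&(W[...,1]<.18)&(W[...,1]>-.12)
    pts=W[br];print(" ch",len(pts))
    bench=(abs(W[...,0]-.4)<.05)&(abs(W[...,1])<.1);print(" bench z",np.nanmedian(W[bench][:,2]))
    x,y=(180,90) if n=="top" else (200,100)
    out.append(cv2.resize(p[y:y+130,x:x+ (190 if n=='top' else 170)],None,fx=4,fy=4,interpolation=cv2.INTER_CUBIC))
    cv2.imwrite(f"pics/{n}crop.png",out[-1][:,:,::-1])
E
```

```text
top (410, (523.6136474609375, -283.8792724609375), (32.656524658203125, 131.27252197265625), 86.903564453125) [339 183  12  42 410] [[0.462, -0.302, 0.008], [0.521, -0.285, 0.023], [0.588, -0.266, 0.042]]
 heel (137, (478.740234375, -281.3896789550781), (32.277034759521484, 40.57767868041992), 88.86597442626953)  med z 0.037327801882060196
 ch 473
 bench z -0.00048573832581455534
side (468, (522.5702514648438, -284.8780517578125), (36.16027069091797, 136.0310516357422), 86.2817153930664) [295 242  44  27 468] [[0.457, -0.303, 0.011], [0.519, -0.285, 0.024], [0.586, -0.267, 0.04]]
 heel (196, (477.49017333984375, -281.4228210449219), (35.44084548950195, 45.46055603027344), 87.0215072631836)  med z 0.037789244529588595
 ch 1383
 bench z 0.0009110551136067846
```

View pics/topcrop.png

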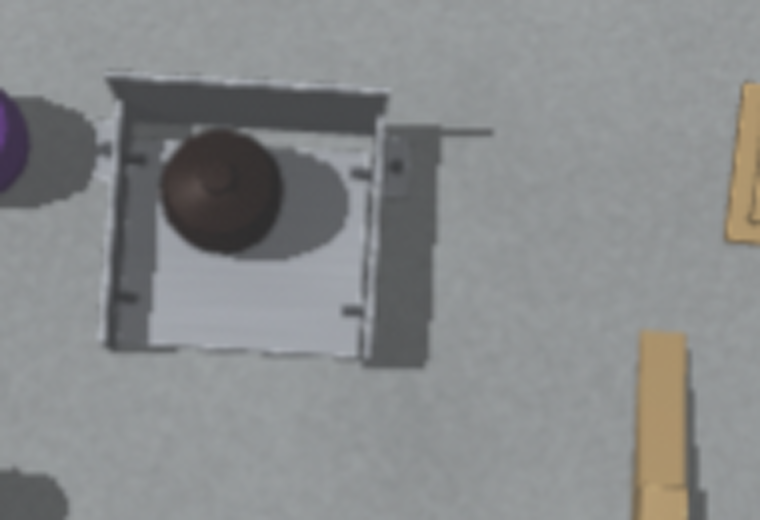

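View pics/sidecrop.png

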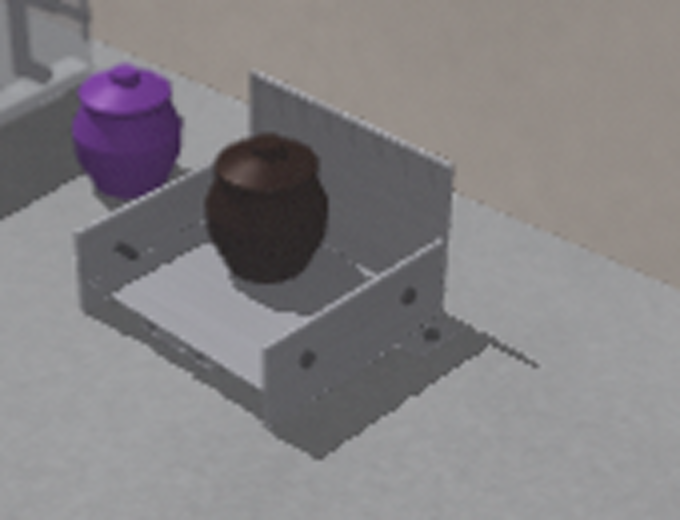

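Run:
```python
from h import *
for n in ("top","side"):
    z=np.load(f"/tmp/{n}0.npz");p,d=z["p"],z["d"];c=vision.camera_params(n);W=np.load(f"/tmp/W{n}.npy")
    hsv=cv2.cvtColor(p,cv2.COLOR_RGB2HSV)
    b=(hsv[...,0]>8)&(hsv[...,0]<24)&(hsv[...,1]>60)&(W[...,2]>-.01)&(W[...,2]<.08)&(abs(W[...,1]+.30)<.08)&(abs(W[...,0]-.52)<.15)
    k,l,s,ce=cv2.connectedComponentsWithStats(b.astype(np.uint8));i=1+np.argmax(s[1:,4]);b=l==i
    print(n,rect(b,W)); P=W[b]
    sl=[]
    for x0 in np.arange(.455,.63,.02):
        q=P[abs(P[:,0]-x0)<.01]; sl.append((round(x0,3),len(q),q[:,1].min().round(4) if len(q) else 0,q[:,1].max().round(4) if len(q) else 0))
    print(sl)
    # bracket cheek tops
    reg=(W[...,0]>.5)&(W[...,0]<.85)&(W[...,1]<.2)&(W[...,1]>-.12)
    purple=(hsv[...,0]>125)&(hsv[...,0]<160)&(hsv[...,1]>80)
    t=reg&(W[...,2]>.069)&(W[...,2]<.08)&(hsv[...,1]<60)&~purple
    P=W[t];print(len(P))
    ys=P[:,1];print(np.histogram(ys,bins=20))
    for m in (ys>.09,ys<-.05):
        q=P[m]; 
        if len(q)>10: print(rect(np.ones((1,len(q)),bool),q[None]), np.polyfit(q[:,0],q[:,1],1),q[:,0].min(),q[:,0].max())
    sh=reg&(W[...,2]>.026)&(W[...,2]<.034)&(hsv[...,1]<60);print("shelf",rect(sh,W),np.median(W[sh][:,2]))
    bt=reg&(W[...,2]>.134)&(W[...,2]<.146)&(W[...,0]>.7);print("back",rect(bt,W))
```

```text
top (636, (538.3980102539062, -287.8648681640625), (36.980186462402344, 169.0743865966797), 85.41911315917969)
[(np.float64(0.455), 51, np.float64(-0.2996), np.float64(-0.2645)), (np.float64(0.475), 82, np.float64(-0.3005), np.float64(-0.2648)), (np.float64(0.495), 76, np.float64(-0.3009), np.float64(-0.2654)), (np.float64(0.515), 84, np.float64(-0.3018), np.float64(-0.2678)), (np.float64(0.535), 69, np.float64(-0.3033), np.float64(-0.2694)), (np.float64(0.555), 72, np.float64(-0.3051), np.float64(-0.2709)), (np.float64(0.575), 69, np.float64(-0.3057), np.float64(-0.2726)), (np.float64(0.595), 72, np.float64(-0.3105), np.float64(-0.2738)), (np.float64(0.615), 61, np.float64(-0.3118), np.float64(-0.2758))]
258
(array([65, 39,  2,  2,  3,  3,  2,  4,  3,  5,  7,  1,  2,  0,  4,  3,  2,
        2, 40, 69]), array([-0.06736276, -0.0563507 , -0.04533864, -0.03432659, -0.02331453,
       -0.01230248, -0.00129042,  0.00972164,  0.02073369,  0.03174575,
        0.04275781,  0.05376986,  0.06478192,  0.07579398,  0.08680603,
        0.09781809,  0.10883014,  0.1198422 ,  0.13085426,  0.141866
[... 1613 characters left out ...]
 0.07690794,  0.08807451,
        0.09924108,  0.11040765,  0.12157421,  0.13274078,  0.14390735,
        0.15507392]))
(106, (684.4646606445312, 146.50860595703125), (9.703784942626953, 144.27415466308594), 86.24661254882812) [-0.06388486  0.18985114] 0.6123293925594396 0.7565413153299045
(156, (693.747802734375, -59.00731658935547), (15.72802734375, 195.9478759765625), 89.00817108154297) [-0.05903981 -0.01806021] 0.5958214196175861 0.7916148946048072
shelf (1338, (701.9300537109375, 41.63153076171875), (212.09251403808594, 195.77833557128906), 85.48335266113281) 0.031139016012910803
back (208, (758.2161865234375, 38.88813018798828), (210.424072265625, 89.96635437011719), 86.77953338623047)
```

```bash
cat >> h.py <<'E'
def rem(p,yaw_deg):
    "remaining shift in tool axes (mm) and turn (deg) to tool-down pose p with yaw"
    o=ctrl.get_obs();Rt=R.from_euler('xyz',o["eef_rot"]);G=R.from_euler('xyz',[180,0,yaw_deg],degrees=True)
    print("t",round(o["time_s"],2),"at",o["ee_pos"].round(4),"yaw",np.degrees(o["eef_rot"]).round(2),"F",o["force"].round(1),"w",round(o["grip_width"],4))
    print("shift mm",(Rt.inv().apply(np.array(p)-o["ee_pos"])*1000).round(1),"turn",np.degrees((Rt.inv()*G).as_rotvec()).round(2))
E
python3 - <<'E'
from h import *
W=np.load("/tmp/Wtop.npy");print("cup",W[206,400:412].round(3)[::4],"jar",W[217,150:162:4].round(3))
E
```

```text
cup [[ 0.513 -0.461  0.01 ]
 [ 0.513 -0.474  0.009]
 [ 0.512 -0.475  0.039]] jar [[0.487 0.303 0.124]
 [0.487 0.292 0.121]
 [0.487 0.28  0.122]]
```

>>> step_arm(
  steps=[
    {"az": -6.83},
    {"az": -6.83},
    {"az": -6.83},
  ],
)

```text
validation failed for argument at $.st...
```

```bash
python3 -c "
from h import *
rem([.476,-.2825,.13],175.8)"
```

```text
t 0.1 at [0.2296 0.4995 0.205 ] yaw [-179.94   -0.    155.32] F [-0.7 -0.2 -0.3] w 0.0937
shift mm [-550.5 -607.6   75.5] turn [-6.000e-02 -1.000e-02 -2.048e+01]
```

>>> step_arm(
  steps=[
    {"x": 0, "y": 0, "z": 0, "ax": 0, "ay": 0, "az": -6.8, "claw": 0.094},
    {"x": 0, "y": 0, "z": 0, "ax": 0, "ay": 0, "az": -6.8, "claw": 0.094},
    {"x": 0, "y": 0, "z": 0, "ax": 0, "ay": 0, "az": -6.8, "claw": 0.094},
  ],
)

```text
time_s: 0.35
ee_pos: [0.2293, 0.4991, 0.2039]
eef_rot: [-3.139, -0.001, 3.075]
force: [-0.3, 1.0, 0.6]
grip_width: 0.0938
```

```bash
python3 -c "
from h import *
rem([.476,-.2825,.13],175.8)"
```

```text
t 0.35 at [0.2293 0.4991 0.2039] yaw [-1.7984e+02 -8.0000e-02  1.7620e+02] F [-0.3  1.   0.6] w 0.0938
shift mm [-298.  -763.4   75.7] turn [-0.16 -0.08  0.4 ]
```

>>> step_arm(
  steps=[
    {"x": -0.0145, "y": -0.037, "z": 0, "ax": 0, "ay": 0, "az": 0, "claw": 0.094},
    {"x": -0.0145, "y": -0.037, "z": 0, "ax": 0, "ay": 0, "az": 0, "claw": 0.094},
    {"x": -0.0145, "y": -0.037, "z": 0, "ax": 0, "ay": 0, "az": 0, "claw": 0.094},
    {"x": -0.0145, "y": -0.037, "z": 0, "ax": 0, "ay": 0, "az": 0, "claw": 0.094},
    {"x": -0.0145, "y": -0.037, "z": 0, "ax": 0, "ay": 0, "az": 0, "claw": 0.094},
  ],
)

```text
time_s: 0.77
ee_pos: [0.2894, 0.3072, 0.2008]
eef_rot: [-3.135, -0.005, 3.093]
force: [2.1, -0.5, 0.3]
grip_width: 0.0934
```

>>> step_arm(
  steps=[
    {"x": -0.0145, "y": -0.037, "z": 0, "ax": 0, "ay": 0, "az": 0, "claw": 0.094},
    {"x": -0.0145, "y": -0.037, "z": 0, "ax": 0, "ay": 0, "az": 0, "claw": 0.094},
    {"x": -0.0145, "y": -0.037, "z": 0, "ax": 0, "ay": 0, "az": 0, "claw": 0.094},
    {"x": -0.0145, "y": -0.037, "z": 0, "ax": 0, "ay": 0, "az": 0, "claw": 0.094},
    {"x": -0.0145, "y": -0.037, "z": 0, "ax": 0, "ay": 0, "az": 0, "claw": 0.094},
  ],
)

```text
time_s: 1.18
ee_pos: [0.3524, 0.1097, 0.2013]
eef_rot: [-3.135, -0.005, 3.096]
force: [0.5, -0.2, -0.7]
grip_width: 0.0938
```

```bash
python3 -c "
from h import *
rem([.476,-.2825,.13],175.8)"
```

```text
t 1.18 at [0.3524 0.1097 0.2013] yaw [-179.6    -0.26  177.38] F [ 0.5 -0.2 -0.7] w 0.0938
shift mm [-141.7 -385.6   73.3] turn [-0.4  -0.26  1.58]
```

Run:
```python
from h import *
o=ctrl.get_obs();p,d=vision.camera("wrist");cv2.imwrite("pics/w1.png",p[:,:,::-1]);np.savez("/tmp/w1.npz",p=p,d=d,e=o["ee_pos"],r=o["eef_rot"],v=o["joint_vel"]);print(o["joint_vel"].round(3))
```

```text
[-1.348 -0.05   0.036 -0.012 -0.    -1.339]
```

View pics/w1.png

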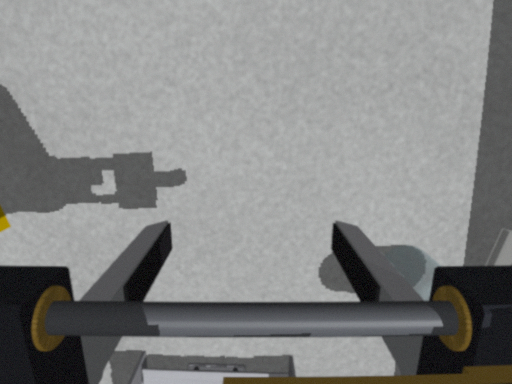

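The wrist view is upside-down relative to the world, with forward at the bottom. The bracket front is at about (215,360). I'll refine that once the wedge is held.

>>> step_arm(
  steps=[
    {"x": -0.0145, "y": -0.037, "z": 0, "ax": -0.1, "ay": -0.1, "az": 0.4, "claw": 0.094},
    {"x": -0.0145, "y": -0.037, "z": 0, "ax": -0.1, "ay": -0.1, "az": 0.4, "claw": 0.094},
    {"x": -0.0145, "y": -0.037, "z": 0, "ax": -0.1, "ay": -0.1, "az": 0.4, "claw": 0.094},
    {"x": -0.0145, "y": -0.037, "z": 0, "ax": 0, "ay": 0, "az": 0.4, "claw": 0.094},
    {"x": -0.0145, "y": -0.037, "z": 0, "ax": 0, "ay": 0, "az": 0.3, "claw": 0.094},
  ],
)

```text
time_s: 1.65
ee_pos: [0.4127, -0.086, 0.2023]
eef_rot: [-3.139, 0.002, 3.059]
force: [0.9, -0.4, -0.3]
grip_width: 0.0939
```

>>> step_arm(
  steps=[
    {"x": -0.014, "y": -0.037, "z": 0, "ax": 0, "ay": 0, "az": 0, "claw": 0.094},
    {"x": -0.014, "y": -0.037, "z": 0, "ax": 0, "ay": 0, "az": 0, "claw": 0.094},
    {"x": -0.014, "y": -0.037, "z": 0.01, "ax": 0, "ay": 0, "az": 0, "claw": 0.094},
    {"x": -0.014, "y": -0.037, "z": 0.01, "ax": 0, "ay": 0, "az": 0, "claw": 0.094},
    {"x": 0, "y": 0, "z": 0, "ax": 0, "ay": 0, "az": 0, "claw": 0.094},
  ],
)

```text
time_s: 2.07
ee_pos: [0.4562, -0.2493, 0.1813]
eef_rot: [-3.139, 0.002, 3.054]
force: [-0.3, 1.0, 0.2]
grip_width: 0.0939
```

```bash
python3 -c "
from h import *
rem([.476,-.2825,.13],175.8)"
```

```text
t 2.07 at [ 0.4562 -0.2493  0.1813] yaw [-1.7986e+02  1.3000e-01  1.7495e+02] F [-0.3  1.   0.2] w 0.0939
shift mm [-22.5 -31.2  51.4] turn [-0.14  0.13 -0.85]
```

>>> step_arm(
  steps=[
    {"x": -0.0225, "y": -0.0312, "z": 0, "ax": -0.1, "ay": 0.1, "az": -0.85, "claw": 0.094},
    {"x": 0, "y": 0, "z": 0.02, "ax": 0, "ay": 0, "az": 0, "claw": 0.094},
    {"x": 0, "y": 0, "z": 0.0, "ax": 0, "ay": 0, "az": 0, "claw": 0.094},
  ],
)

```text
time_s: 2.32
ee_pos: [0.4751, -0.2842, 0.1583]
eef_rot: [3.14, -0.003, 3.066]
force: [0.2, 0.7, -1.4]
grip_width: 0.0939
```

```bash
cat > wv.py <<'E'
import sys
from h import *
n=sys.argv[1]
o=ctrl.get_obs();p,d=vision.camera("wrist");c=vision.camera_params("wrist");T=pose(c,o)
cv2.imwrite(f"pics/{n}.png",p[:,:,::-1]);W=cloud(c,d,T);np.savez(f"/tmp/{n}.npz",p=p,d=d,W=W,T=T)
E
python3 wv.py w2
python3 - <<'E'
from h import *
rem([.476,-.2825,.13],175.8)
z=np.load("/tmp/w2.npz");p,W=z["p"],z["W"];hsv=cv2.cvtColor(p,cv2.COLOR_RGB2HSV)
b=(hsv[...,0]>8)&(hsv[...,0]<24)&(hsv[...,1]>60)&(W[...,2]<.06)&(W[...,2]>-.01)&(W[...,1]<-.2)&(W[...,0]>.43)
k,l,s,ce=cv2.connectedComponentsWithStats(b.astype(np.uint8));i=1+np.argmax(s[1:,4]);b=l==i
print(s[i],rect(b,W));t=b&(W[...,2]>.033);print("heel",rect(t,W),np.median(W[t][:,2]))
P=W[b]
for x0 in np.arange(.45,.63,.015):
    q=P[abs(P[:,0]-x0)<.004]
    if len(q):print(x0.round(3),len(q),np.percentile(q[:,1],[1,99]).round(4),np.median(q[:,2]).round(4))
E
```

```text
t 2.37 at [ 0.4759 -0.2848  0.1609] yaw [-1.7999e+02 -3.0000e-02  1.7566e+02] F [-0.2 -0.4  0.6] w 0.0937
shift mm [ 0.   2.3 30.9] turn [-0.01 -0.03 -0.14]
[ 234  160   39  142 5053] (5053, (536.5196533203125, -287.299072265625), (38.282047271728516, 166.97166442871094), 86.47364044189453)
heel (1770, (475.97088623046875, -281.9098205566406), (35.570980072021484, 45.07566452026367), 85.56926727294922) 0.03657800471225853
0.45 133 [-0.2979 -0.275 ] 0.0236
0.465 325 [-0.3005 -0.2639] 0.0365
0.48 312 [-0.3    -0.2648] 0.0367
0.495 265 [-0.3    -0.2655] 0.0365
0.51 267 [-0.3042 -0.2667] 0.0234
0.525 252 [-0.3054 -0.2675] 0.0206
0.54 228 [-0.3059 -0.2693] 0.0178
0.555 221 [-0.3073 -0.2701] 0.0151
0.57 203 [-0.3081 -0.2708] 0.0125
0.585 192 [-0.3088 -0.2715] 0.0097
0.6 183 [-0.3102 -0.2735] 0.0072
0.615 137 [-0.3104 -0.2742] 0.0043
```

View pics/w2.png

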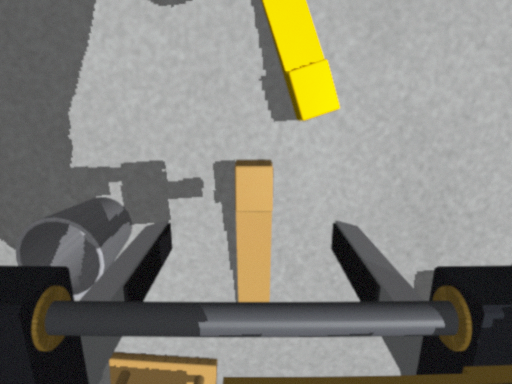

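The close view shows the bamboo wedge with its heel at (254,185) and its thin end pointing away from the robot. The yellow look-alike is at (310,90), and the fingers straddle the bamboo one.

>>> step_arm(
  steps=[
    {"x": 0, "y": 0.0024, "z": 0.03, "ax": 0, "ay": 0, "az": -0.3, "claw": 0.094},
    {"x": 0, "y": 0, "z": 0.035, "ax": 0, "ay": 0, "az": 0, "claw": 0.094},
    {"x": 0, "y": 0, "z": 0.035, "ax": 0, "ay": 0, "az": 0, "claw": 0.094},
    {"x": 0, "y": 0, "z": 0.02, "ax": 0, "ay": 0, "az": 0, "claw": 0.08},
    {"x": 0, "y": 0, "z": 0, "ax": 0, "ay": 0, "az": 0, "claw": 0.07},
  ],
)

```text
time_s: 2.78
ee_pos: [0.4785, -0.2807, 0.0441]
eef_rot: [-3.137, 0.007, 3.074]
force: [0.8, 1.3, 0.3]
grip_width: 0.0844
```

```bash
python3 -c "
from h import *
rem([.476,-.282,.006],176)"
```

```text
t 2.78 at [ 0.4785 -0.2807  0.0441] yaw [-179.73    0.43  176.11] F [0.8 1.3 0.3] w 0.0844
shift mm [ 2.7 -1.3 38.1] turn [-0.27  0.43  0.11]
```

>>> step_arm(
  steps=[
    {"x": 0.0027, "y": -0.0013, "z": 0.02, "ax": -0.27, "ay": 0.43, "az": 0.1, "claw": 0.07},
    {"x": 0, "y": 0, "z": 0.013, "ax": 0, "ay": 0, "az": 0, "claw": 0.06},
    {"x": 0, "y": 0, "z": 0, "ax": 0, "ay": 0, "az": 0, "claw": 0.06},
  ],
)

```text
time_s: 3.03
ee_pos: [0.4776, -0.2813, 0.0148]
eef_rot: [-3.14, 0.003, 3.074]
force: [-0.2, 0.2, -0.4]
grip_width: 0.0637
```

```bash
python3 -c "
from h import *
rem([.476,-.282,.006],176)"
```

```text
t 3.03 at [ 0.4776 -0.2813  0.0148] yaw [-179.89    0.19  176.11] F [-0.2  0.2 -0.4] w 0.0637
shift mm [ 1.6 -0.8  8.8] turn [-0.11  0.19  0.11]
```

>>> step_arm(
  steps=[
    {"x": 0.0015, "y": -0.0008, "z": 0.008, "ax": -0.1, "ay": 0.2, "az": 0.1, "claw": 0.06},
    {"x": 0, "y": 0, "z": 0, "ax": 0, "ay": 0, "az": 0, "claw": 0.05},
    {"x": 0, "y": 0, "z": 0, "ax": 0, "ay": 0, "az": 0, "claw": 0.045},
  ],
)

```text
time_s: 3.28
ee_pos: [0.4778, -0.2824, 0.0102]
eef_rot: [-3.139, 0.004, 3.073]
force: [0.3, -0.8, 0.1]
grip_width: 0.0501
```

```bash
python3 -c "
from h import *
rem([.476,-.282,.006],176)"
```

```text
t 3.28 at [ 0.4778 -0.2824  0.0102] yaw [-179.86    0.21  176.04] F [ 0.3 -0.8  0.1] w 0.0501
shift mm [1.8 0.3 4.2] turn [-0.14  0.21  0.04]
```

>>> step_arm(
  steps=[
    {"x": 0.0015, "y": 0, "z": 0.004, "ax": -0.1, "ay": 0.2, "az": 0, "claw": 0.045},
    {"x": 0, "y": 0, "z": 0, "ax": 0, "ay": 0, "az": 0, "claw": 0.03},
    {"x": 0, "y": 0, "z": 0, "ax": 0, "ay": 0, "az": 0, "claw": 0.02},
    {"x": 0, "y": 0, "z": 0, "ax": 0, "ay": 0, "az": 0, "claw": 0.02},
    {"x": 0, "y": 0, "z": 0, "ax": 0, "ay": 0, "az": 0, "claw": 0.02},
  ],
  grip_force=50,
)

```text
time_s: 3.7
ee_pos: [0.4771, -0.2829, 0.0082]
eef_rot: [-3.139, 0.003, 3.072]
force: [0.1, -0.7, -1.3]
grip_width: 0.0354
```

```bash
python3 -c "
from h import *
rem([.476,-.282,.006],176)"
```

```text
t 3.7 at [ 0.4771 -0.2829  0.0082] yaw [-1.7988e+02  1.5000e-01  1.7604e+02] F [ 0.1 -0.7 -1.3] w 0.0354
shift mm [1.1 0.8 2.2] turn [-0.12  0.15  0.04]
```

>>> step_arm(
  steps=[
    {"x": 0, "y": 0, "z": -0.02, "ax": 0, "ay": 0, "az": 0, "claw": 0.02},
    {"x": 0, "y": 0, "z": -0.025, "ax": 0, "ay": 0, "az": 0, "claw": 0.02},
    {"x": 0, "y": 0, "z": -0.03, "ax": 0, "ay": 0, "az": 0, "claw": 0.02},
    {"x": 0.008, "y": 0.02, "z": -0.01, "ax": 0, "ay": 0, "az": 0, "claw": 0.02},
    {"x": 0.008, "y": 0.03, "z": 0, "ax": 0, "ay": 0, "az": 0, "claw": 0.02},
  ],
)

```text
time_s: 4.12
ee_pos: [0.4633, -0.2333, 0.095]
eef_rot: [-3.141, -0.001, 3.069]
force: [0.7, 0.3, -1.8]
grip_width: 0.0356
```

>>> step_arm(
  steps=[
    {"x": 0.008, "y": 0.037, "z": 0, "ax": 0, "ay": 0, "az": 0, "claw": 0.02},
    {"x": 0.008, "y": 0.037, "z": 0, "ax": 0, "ay": 0, "az": 0, "claw": 0.02},
    {"x": 0.008, "y": 0.037, "z": 0, "ax": 0, "ay": 0, "az": 0, "claw": 0.02},
    {"x": 0.008, "y": 0.037, "z": 0, "ax": 0, "ay": 0, "az": 0, "claw": 0.02},
    {"x": 0.008, "y": 0.037, "z": 0, "ax": 0, "ay": 0, "az": 0, "claw": 0.02},
  ],
)

```text
time_s: 4.53
ee_pos: [0.4348, -0.0408, 0.0963]
eef_rot: [-3.14, 0.003, 3.063]
force: [0.5, 0.6, -0.9]
grip_width: 0.036
```

```bash
python3 -c "
from h import *
rem([.430,.0615,.06],176)"
```

```text
t 4.53 at [ 0.4348 -0.0408  0.0963] yaw [-1.7990e+02  1.6000e-01  1.7551e+02] F [ 0.5  0.6 -0.9] w 0.036
shift mm [ 12.9 101.6  36.1] turn [-0.1   0.16 -0.49]
```

>>> step_arm(
  steps=[
    {"x": 0.006, "y": 0.037, "z": 0, "ax": 0, "ay": 0.1, "az": -0.4, "claw": 0.02},
    {"x": 0.005, "y": 0.032, "z": 0.01, "ax": 0, "ay": 0, "az": 0, "claw": 0.02},
    {"x": 0, "y": 0.02, "z": 0.01, "ax": 0, "ay": 0, "az": 0, "claw": 0.02},
    {"x": 0, "y": 0, "z": 0, "ax": 0, "ay": 0, "az": 0, "claw": 0.02},
    {"x": 0, "y": 0, "z": 0, "ax": 0, "ay": 0, "az": 0, "claw": 0.02},
  ],
)

```text
time_s: 4.95
ee_pos: [0.4277, 0.0587, 0.0766]
eef_rot: [-3.141, 0.003, 3.077]
force: [0.7, 0.7, -1.0]
grip_width: 0.036
```

```bash
python3 wv.py w3; python3 -c "
from h import *
rem([.430,.0615,.04],176)
p,d=vision.camera('side');cv2.imwrite('pics/s3.png',cv2.resize(p[90:330,120:400],None,fx=2.5,fy=2.5)[:,:,::-1])
c=vision.camera_params('side');np.savez('/tmp/s3.npz',p=p,W=cloud(c,d,pose(c)))"
```

```text
t 5.0 at [0.4277 0.0583 0.0766] yaw [-1.7994e+02  1.5000e-01  1.7624e+02] F [ 0.1 -0.8 -1.4] w 0.0357
shift mm [-1.9  3.4 36.6] turn [-0.06  0.15  0.24]
```

View pics/w3.png

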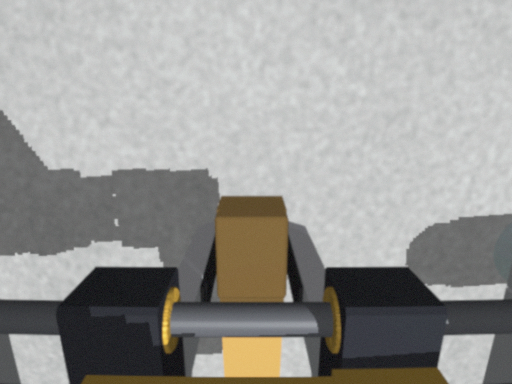

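View pics/s3.png

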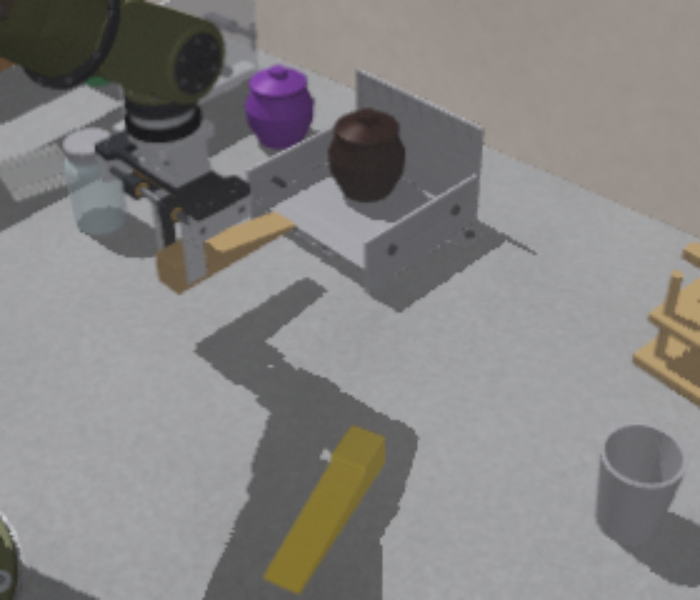

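Side view: the wedge is held level in front of the bracket, with its tip at about (290,222) in the crop and lined up with the open front. The wrist view shows the heel gripped squarely, at (252,240).

>>> step_arm(
  steps=[
    {"x": 0, "y": 0.003, "z": 0.025, "ax": 0, "ay": 0.15, "az": 0.2, "claw": 0.02},
    {"x": 0, "y": 0, "z": 0.02, "ax": 0, "ay": 0, "az": 0, "claw": 0.02},
    {"x": 0, "y": 0, "z": 0, "ax": 0, "ay": 0, "az": 0, "claw": 0.02},
  ],
)

```text
time_s: 5.3
ee_pos: [0.4303, 0.0579, 0.0325]
eef_rot: [-3.141, 0.005, 3.067]
force: [-0.5, 0.2, -2.1]
grip_width: 0.0359
```

```bash
python3 -c "
from h import *
rem([.428,.0615,.008],176)"
```

```text
t 5.3 at [0.4303 0.0579 0.0325] yaw [-179.96    0.3   175.75] F [-0.5  0.2 -2.1] w 0.0359
shift mm [ 2.7  3.4 24.5] turn [-0.04  0.3  -0.25]
```

>>> step_arm(
  steps=[
    {"x": 0.002, "y": 0.0035, "z": 0.015, "ax": 0, "ay": 0.15, "az": -0.2, "claw": 0.02},
    {"x": 0, "y": 0, "z": 0.004, "ax": 0, "ay": 0, "az": 0, "claw": 0.02},
    {"x": 0, "y": 0, "z": 0, "ax": 0, "ay": 0, "az": 0, "claw": 0.02},
  ],
)

```text
time_s: 5.55
ee_pos: [0.4298, 0.059, 0.0149]
eef_rot: [-3.141, 0.003, 3.067]
force: [-0.3, -0.6, -1.3]
grip_width: 0.0357
```

```bash
python3 -c "
from h import *
rem([.428,.0615,.008],176)"
```

```text
t 5.55 at [0.4298 0.059  0.0149] yaw [-179.95    0.19  175.72] F [-0.3 -0.6 -1.3] w 0.0357
shift mm [2.  2.3 6.9] turn [-0.05  0.19 -0.28]
```

>>> step_arm(
  steps=[
    {"x": 0, "y": 0.0025, "z": 0.005, "ax": 0, "ay": 0, "az": -0.2, "claw": 0.02},
    {"x": 0, "y": 0, "z": 0.0, "ax": 0, "ay": 0, "az": 0, "claw": 0.02},
    {"x": 0, "y": 0, "z": 0, "ax": 0, "ay": 0, "az": 0, "claw": 0.02},
  ],
)

```text
time_s: 5.8
ee_pos: [0.4316, 0.0607, 0.0121]
eef_rot: [-3.141, 0.006, 3.069]
force: [-0.8, -0.3, -1.1]
grip_width: 0.0359
```

>>> step_arm(
  steps=[
    {"x": 0, "y": 0, "z": 0.002, "ax": 0, "ay": 0, "az": 0, "claw": 0.02},
    {"x": 0, "y": 0, "z": 0.0, "ax": 0, "ay": 0, "az": 0, "claw": 0.02},
  ],
)

```text
time_s: 5.97
ee_pos: [0.4322, 0.0606, 0.0109]
eef_rot: [-3.141, 0.008, 3.069]
force: [-0.4, -0.9, -2.0]
grip_width: 0.0356
```

```bash
python3 -c "
from h import *
rem([.428,.0615,.008],176)"
```

```text
t 5.97 at [0.4322 0.0606 0.0109] yaw [-179.98    0.45  175.84] F [-0.4 -0.9 -2. ] w 0.0356
shift mm [4.3 0.6 2.9] turn [-0.02  0.45 -0.16]
```

>>> step_arm(
  steps=[
    {"x": 0.002, "y": 0, "z": 0.002, "ax": 0, "ay": 0.5, "az": -0.1, "claw": 0.02},
    {"x": 0.001, "y": 0, "z": 0.001, "ax": 0, "ay": 0.2, "az": 0, "claw": 0.02},
  ],
)

```text
time_s: 6.13
ee_pos: [0.4296, 0.0609, 0.0084]
eef_rot: [-3.141, -0.004, 3.071]
force: [1.5, 0.3, -0.0]
grip_width: 0.0357
```

```bash
python3 -c "
from h import *
rem([.432,.0613,.008],176)"
```

```text
t 6.13 at [0.4296 0.0609 0.0084] yaw [-179.99   -0.21  175.96] F [ 1.5  0.3 -0. ] w 0.0357
shift mm [-2.4  0.6  0.4] turn [-0.01 -0.21 -0.04]
```

>>> step_arm(
  steps=[
    {"x": -0.01, "y": 0, "z": 0, "ax": 0, "ay": -0.1, "az": 0, "claw": 0.02},
    {"x": -0.015, "y": 0, "z": 0, "ax": 0, "ay": 0, "az": 0, "claw": 0.02},
    {"x": -0.015, "y": 0, "z": 0, "ax": 0, "ay": 0, "az": 0, "claw": 0.02},
  ],
)

```text
time_s: 6.38
ee_pos: [0.4703, 0.0581, 0.0086]
eef_rot: [-3.141, -0.002, 3.072]
force: [0.2, -0.6, -0.8]
grip_width: 0.0355
```

```bash
cat >> h.py <<'E'
def br():
    o=ctrl.get_obs();a=np.radians(-4);d=o["ee_pos"][:2]-[.615,.0485];ux=np.array([np.cos(a),np.sin(a)]);uy=np.array([-ux[1],ux[0]])
    print("s(mm)",(d@ux*1000).round(1),"lat",(d@uy*1000).round(1),"push",(-o["force"][:2]@ux).round(1),"side",(o["force"][:2]@uy).round(1),"M",o["moment"].round(2));rem([*( [.615,.0485]+ux*(d@ux)),.008],176)
E
python3 -c "
from h import *
br()"
```

```text
s(mm) -145.0 lat -0.5 push -0.2 side -0.5 M [ 0.07 -0.01 -0.01]
t 6.38 at [0.4703 0.0581 0.0086] yaw [-1.7999e+02 -1.3000e-01  1.7601e+02] F [ 0.2 -0.6 -0.8] w 0.0355
shift mm [-0.   0.5  0.6] turn [-0.01 -0.13  0.01]
```

>>> step_arm(
  steps=[
    {"x": -0.01, "y": 0.0005, "z": 0.0006, "ax": 0, "ay": -0.1, "az": 0, "claw": 0.02},
    {"x": -0.01, "y": 0, "z": 0, "ax": 0, "ay": 0, "az": 0, "claw": 0.02},
    {"x": -0.005, "y": 0, "z": 0, "ax": 0, "ay": 0, "az": 0, "claw": 0.02},
  ],
)

```text
time_s: 6.63
ee_pos: [0.5, 0.0566, 0.0081]
eef_rot: [-3.142, 0.002, 3.072]
force: [-1.5, -0.4, -0.4]
grip_width: 0.0357
```

```bash
python3 -c "
from h import *
br()
p,d=vision.camera('side');cv2.imwrite('pics/s4.png',cv2.resize(p[110:240,150:340],None,fx=4,fy=4)[:,:,::-1])"
```

```text
s(mm) -115.3 lat 0.0 push 1.5 side -0.5 M [ 0.04  0.02 -0.04]
t 6.63 at [0.5    0.0566 0.0081] yaw [-1.80e+02  9.00e-02  1.76e+02] F [-1.5 -0.4 -0.4] w 0.0357
shift mm [ 0.  -0.   0.1] turn [-0.    0.09  0.  ]
```

View pics/s4.png

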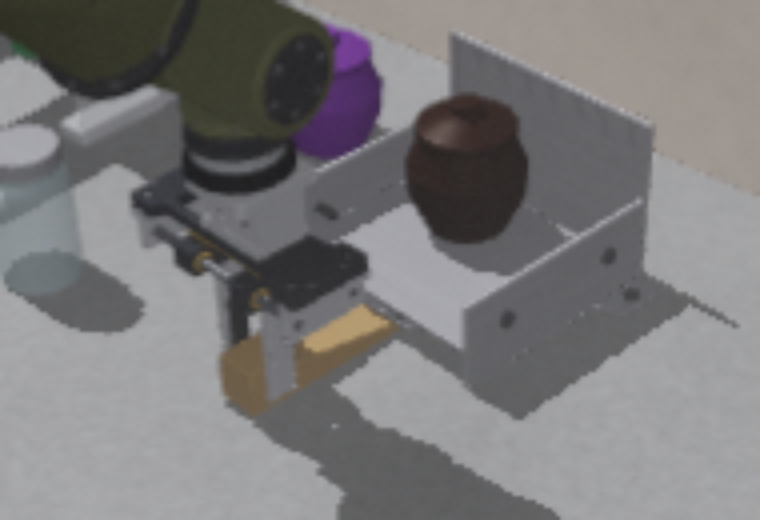

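The wedge's tip has gone under the shelf's front, at about (390,325) in the crop, and the shelf is still down. Now I advance by feel.

>>> step_arm(
  steps=[
    {"x": -0.004, "y": 0, "z": 0, "ax": 0, "ay": 0.1, "az": 0, "claw": 0.02},
    {"x": -0.004, "y": 0, "z": 0, "ax": 0, "ay": 0, "az": 0, "claw": 0.02},
    {"x": -0.004, "y": 0, "z": 0, "ax": 0, "ay": 0, "az": 0, "claw": 0.02},
  ],
)

```text
time_s: 6.93
ee_pos: [0.5115, 0.0558, 0.008]
eef_rot: [-3.141, -0.004, 3.072]
force: [-10.6, 0.7, 6.5]
grip_width: 0.0356
```

```bash
python3 -c "
from h import *
br()"
```

```text
s(mm) -103.8 lat 0.0 push 10.6 side -0.0 M [-0.02  1.23 -0.07]
t 6.93 at [0.5115 0.0558 0.008 ] yaw [-179.98   -0.2   176.01] F [-10.6   0.7   6.5] w 0.0356
shift mm [ 0. -0. -0.] turn [-0.02 -0.2   0.01]
```

>>> step_arm(
  steps=[
    {"x": -0.004, "y": 0, "z": 0, "ax": 0, "ay": 0, "az": 0, "claw": 0.02},
    {"x": -0.004, "y": 0, "z": 0, "ax": 0, "ay": 0, "az": 0, "claw": 0.02},
  ],
)

```text
time_s: 7.1
ee_pos: [0.5175, 0.0554, 0.0079]
eef_rot: [-3.141, -0.009, 3.072]
force: [-10.4, 0.6, 8.9]
grip_width: 0.0357
```

```bash
python3 -c "
from h import *
br()"
```

```text
s(mm) -97.7 lat 0.1 push 10.4 side -0.1 M [ 0.15  1.32 -0.06]
t 7.1 at [0.5175 0.0554 0.0079] yaw [-179.96   -0.52  176.03] F [-10.4   0.6   8.9] w 0.0357
shift mm [ 0.  -0.1 -0.1] turn [-0.04 -0.52  0.03]
```

>>> step_arm(
  steps=[
    {"x": -0.004, "y": 0, "z": -0.0005, "ax": 0, "ay": -0.2, "az": 0, "claw": 0.02},
    {"x": -0.004, "y": 0, "z": -0.0003, "ax": 0, "ay": -0.2, "az": 0, "claw": 0.02},
  ],
)

```text
time_s: 7.27
ee_pos: [0.5232, 0.0551, 0.0079]
eef_rot: [-3.141, -0.008, 3.073]
force: [-8.3, 0.2, 2.3]
grip_width: 0.0357
```

```bash
python3 -c "
from h import *
br()"
```

```text
s(mm) -92.0 lat 0.1 push 8.3 side -0.4 M [ 0.09  1.04 -0.03]
t 7.27 at [0.5232 0.0551 0.0079] yaw [-179.94   -0.48  176.04] F [-8.3  0.2  2.3] w 0.0357
shift mm [ 0.  -0.1 -0.1] turn [-0.06 -0.48  0.04]
```

>>> step_arm(
  steps=[
    {"x": -0.004, "y": 0, "z": -0.0003, "ax": 0, "ay": -0.2, "az": 0, "claw": 0.02},
    {"x": -0.004, "y": 0, "z": -0.0003, "ax": 0, "ay": -0.2, "az": 0, "claw": 0.02},
    {"x": -0.004, "y": 0, "z": -0.0003, "ax": 0, "ay": -0.2, "az": 0, "claw": 0.02},
    {"x": -0.004, "y": 0, "z": -0.0003, "ax": 0, "ay": -0.2, "az": 0, "claw": 0.02},
  ],
)

```text
time_s: 7.6
ee_pos: [0.5343, 0.0545, 0.0079]
eef_rot: [-3.14, -0.007, 3.073]
force: [-9.0, 1.0, 5.2]
grip_width: 0.0359
```

```bash
python3 -c "
from h import *
br()"
```

```text
s(mm) -80.9 lat 0.3 push 9.0 side 0.4 M [0.29 1.29 0.02]
t 7.6 at [0.5343 0.0545 0.0079] yaw [-179.91   -0.4   176.07] F [-9.   1.   5.2] w 0.0359
shift mm [ 0.  -0.3 -0.1] turn [-0.09 -0.4   0.07]
```

>>> step_arm(
  steps=[
    {"x": -0.004, "y": 0, "z": -0.0003, "ax": 0, "ay": -0.2, "az": 0, "claw": 0.02},
    {"x": -0.004, "y": 0, "z": -0.0003, "ax": 0, "ay": -0.2, "az": 0, "claw": 0.02},
    {"x": -0.004, "y": 0, "z": -0.0003, "ax": 0, "ay": -0.2, "az": 0, "claw": 0.02},
  ],
)

```text
time_s: 7.85
ee_pos: [0.5426, 0.0541, 0.0079]
eef_rot: [-3.14, -0.006, 3.073]
force: [-9.3, 0.3, 5.5]
grip_width: 0.0358
```

```bash
python3 -c "
from h import *
br()"
```

```text
s(mm) -72.6 lat 0.5 push 9.3 side -0.4 M [0.27 1.45 0.03]
t 7.85 at [0.5426 0.0541 0.0079] yaw [-179.89   -0.36  176.09] F [-9.3  0.3  5.5] w 0.0358
shift mm [ 0.  -0.5 -0.1] turn [-0.11 -0.36  0.09]
```

>>> step_arm(
  steps=[
    {"x": -0.004, "y": -0.0003, "z": -0.0005, "ax": 0, "ay": -0.1, "az": 0, "claw": 0.02},
    {"x": -0.004, "y": 0, "z": -0.0005, "ax": 0, "ay": -0.1, "az": 0, "claw": 0.02},
    {"x": -0.004, "y": 0, "z": -0.0005, "ax": 0, "ay": -0.1, "az": 0, "claw": 0.02},
  ],
)

```text
time_s: 8.1
ee_pos: [0.5508, 0.0533, 0.0079]
eef_rot: [-3.139, -0.011, 3.074]
force: [-8.9, -0.1, 2.2]
grip_width: 0.0357
```

```bash
python3 -c "
from h import *
br()"
```

```text
s(mm) -64.4 lat 0.3 push 8.8 side -0.7 M [0.17 0.87 0.03]
t 8.1 at [0.5508 0.0533 0.0079] yaw [-179.87   -0.63  176.11] F [-8.9 -0.1  2.2] w 0.0357
shift mm [ 0.  -0.3 -0.1] turn [-0.13 -0.63  0.11]
```

>>> step_arm(
  steps=[
    {"x": -0.003, "y": 0, "z": -0.0004, "ax": 0, "ay": -0.1, "az": 0, "claw": 0.02},
    {"x": -0.003, "y": 0, "z": -0.0004, "ax": 0, "ay": -0.1, "az": 0, "claw": 0.02},
  ],
)

```text
time_s: 8.27
ee_pos: [0.5546, 0.0532, 0.0079]
eef_rot: [-3.139, -0.013, 3.074]
force: [-10.3, -0.3, 4.0]
grip_width: 0.0355
```

```bash
python3 -c "
from h import *
br()
p,d=vision.camera('side');cv2.imwrite('pics/s5.png',cv2.resize(p[110:240,150:340],None,fx=4,fy=4)[:,:,::-1])"
```

```text
s(mm) -60.6 lat 0.4 push 10.2 side -1.0 M [ 0.19  0.93 -0.03]
t 8.27 at [0.5546 0.0532 0.0079] yaw [-179.86   -0.77  176.13] F [-10.3  -0.3   4. ] w 0.0355
shift mm [ 0.  -0.4 -0.1] turn [-0.15 -0.77  0.13]
```

View pics/s5.png

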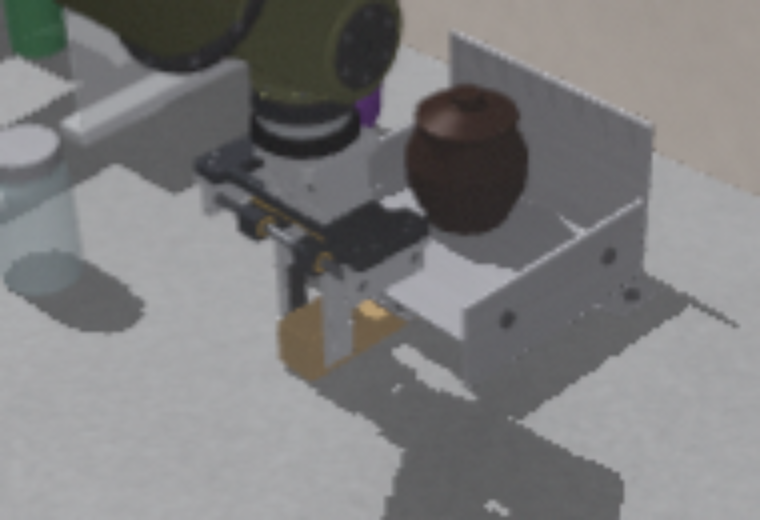

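The shelf and pot have risen by about 8 px in the crop, and the pot is upright. I continue slowly with a reading after each short push.

>>> step_arm(
  steps=[
    {"x": -0.003, "y": -0.0002, "z": -0.0004, "ax": 0, "ay": -0.3, "az": 0, "claw": 0.02},
    {"x": -0.003, "y": 0, "z": -0.0003, "ax": 0, "ay": -0.3, "az": 0, "claw": 0.02},
  ],
)

```text
time_s: 8.48
ee_pos: [0.5585, 0.0528, 0.0079]
eef_rot: [-3.139, -0.009, 3.074]
force: [-10.9, -0.5, 6.9]
grip_width: 0.0357
```

>>> step_arm(
  steps=[
    {"x": -0.003, "y": -0.0002, "z": -0.0004, "ax": 0, "ay": -0.3, "az": 0, "claw": 0.02},
  ],
)

```text
time_s: 8.57
ee_pos: [0.5601, 0.0526, 0.0079]
eef_rot: [-3.139, -0.007, 3.074]
force: [-9.5, 1.7, 4.2]
grip_width: 0.0356
```

```bash
python3 -c "
from h import *
br()"
```

```text
s(mm) -55.1 lat 0.3 push 9.6 side 1.0 M [0.48 1.55 0.08]
t 8.57 at [0.5601 0.0526 0.0079] yaw [-179.85   -0.41  176.14] F [-9.5  1.7  4.2] w 0.0356
shift mm [ 0.  -0.3 -0.1] turn [-0.15 -0.41  0.14]
```

>>> step_arm(
  steps=[
    {"x": -0.003, "y": -0.0002, "z": -0.0004, "ax": 0, "ay": -0.1, "az": 0, "claw": 0.02},
  ],
)

```text
time_s: 8.65
ee_pos: [0.5616, 0.0524, 0.0079]
eef_rot: [-3.139, -0.009, 3.074]
force: [-8.9, 0.4, 3.5]
grip_width: 0.0362
```

>>> step_arm(
  steps=[
    {"x": -0.003, "y": -0.0001, "z": -0.0004, "ax": 0, "ay": -0.1, "az": 0, "claw": 0.02},
  ],
)

```text
time_s: 8.73
ee_pos: [0.5633, 0.0523, 0.0079]
eef_rot: [-3.139, -0.011, 3.074]
force: [-9.1, 1.1, 3.5]
grip_width: 0.0357
```

>>> step_arm(
  steps=[
    {"x": -0.003, "y": -0.0001, "z": -0.0004, "ax": 0, "ay": -0.1, "az": 0, "claw": 0.02},
  ],
)

```text
time_s: 8.82
ee_pos: [0.5642, 0.0523, 0.0079]
eef_rot: [-3.139, -0.014, 3.075]
force: [-21.1, 0.9, 12.3]
grip_width: 0.0357
```

```bash
python3 -c "
from h import *
br()"
```

```text
s(mm) -50.9 lat 0.2 push 21.1 side -0.6 M [ 0.46  3.31 -0.09]
t 8.82 at [0.5642 0.0523 0.0079] yaw [-179.84   -0.83  176.17] F [-21.1   0.9  12.3] w 0.0357
shift mm [ 0.  -0.2 -0.1] turn [-0.17 -0.83  0.17]
```

The push has jumped from 9 to 21 N, so the shelf is on the pins. I stop pushing here and read the settled force.

>>> step_arm(
  steps=[
    {"x": 0, "y": 0, "z": 0, "ax": 0, "ay": 0, "az": 0, "claw": 0.02},
  ],
)

```text
time_s: 8.9
ee_pos: [0.564, 0.0523, 0.0079]
eef_rot: [-3.139, -0.015, 3.075]
force: [5.3, -1.6, -0.7]
grip_width: 0.0356
```

```bash
python3 -c "
from h import *
br()
p,d=vision.camera('side');cv2.imwrite('pics/s6.png',cv2.resize(p[110:240,150:340],None,fx=4,fy=4)[:,:,::-1])
c=vision.camera_params('side');np.savez('/tmp/s6.npz',p=p,W=cloud(c,d,pose(c)))
p,d=vision.camera('top');c=vision.camera_params('top');W=cloud(c,d,pose(c));W0=np.load('/tmp/Wtop.npy')
cv2.imwrite('pics/t6.png',p[:,:,::-1])
print('shelf z', [ (np.nanmedian(W0[165:175,a:a+8,2]).round(4),np.nanmedian(W[165:175,a:a+8,2]).round(4)) for a in (222,236,250,258)])
Ws=np.load('/tmp/s6.npz')['W'];S0=np.load('/tmp/Wside.npy');m=(abs(S0[...,0]-.68)<.04)&(abs(S0[...,1]+.02)<.025)&(abs(S0[...,2]-.03)<.006);m2=(abs(Ws[...,0]-.68)<.04)&(abs(Ws[...,1]+.02)<.025)&(abs(Ws[...,2]-.035)<.015);print(np.median(S0[m][:,2]),np.median(Ws[m2][:,2]),m.sum(),m2.sum())"
```

```text
s(mm) -51.2 lat 0.3 push -5.4 side -1.2 M [-0.04 -1.54 -0.07]
t 8.9 at [0.564  0.0523 0.0079] yaw [-179.84   -0.87  176.17] F [ 5.3 -1.6 -0.7] w 0.0356
shift mm [ 0.  -0.3 -0.1] turn [-0.16 -0.87  0.17]
shelf z [(np.float64(0.0296), np.float64(0.0431)), (np.float64(0.0293), np.float64(0.044)), (np.float64(0.029), np.float64(0.0427)), (np.float64(0.0293), np.float64(0.0391))]
0.03154087928994842 0.041454566249965685 94 140
```

View pics/s6.png

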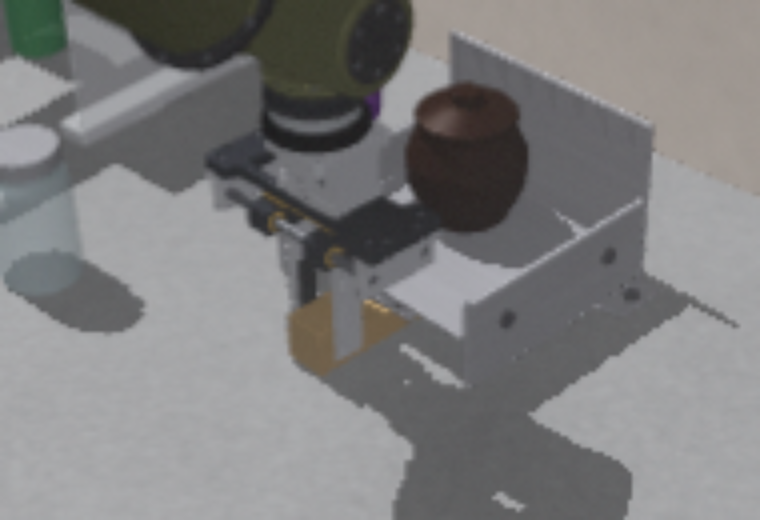

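>>> step_arm(
  steps=[
    {"x": -0.0015, "y": 0, "z": -0.0002, "ax": 0, "ay": -0.1, "az": 0, "claw": 0.02},
  ],
)

```text
time_s: 9.08
ee_pos: [0.5642, 0.0523, 0.0079]
eef_rot: [-3.139, -0.016, 3.075]
force: [-18.3, -0.8, 10.5]
grip_width: 0.0356
```

```bash
python3 -c "
from h import *
br()"
```

```text
s(mm) -50.9 lat 0.2 push 18.2 side -2.1 M [0.35 2.63 0.01]
t 9.08 at [0.5642 0.0523 0.0079] yaw [-179.83   -0.93  176.16] F [-18.3  -0.8  10.5] w 0.0356
shift mm [ 0.  -0.2 -0.1] turn [-0.17 -0.93  0.16]
```

The push is 18.2 N at the same position, so the wedge is snug. Now I release while keeping a slight forward bias.

>>> step_arm(
  steps=[
    {"x": -0.0008, "y": 0, "z": 0, "ax": 0, "ay": 0, "az": 0, "claw": 0.06},
    {"x": 0, "y": 0, "z": 0, "ax": 0, "ay": 0, "az": 0, "claw": 0.06},
    {"x": 0, "y": 0, "z": 0, "ax": 0, "ay": 0, "az": 0, "claw": 0.06},
    {"x": 0, "y": 0, "z": 0, "ax": 0, "ay": 0, "az": 0, "claw": 0.06},
  ],
)

```text
time_s: 9.42
ee_pos: [0.5649, 0.0522, 0.0077]
eef_rot: [-3.139, -0.016, 3.075]
force: [0.7, -1.2, 0.3]
grip_width: 0.0582
```

```bash
python3 -c "
from h import *
br()"
```

```text
s(mm) -50.2 lat 0.2 push -0.7 side -1.2 M [ 0.01  0.02 -0.02]
t 9.42 at [0.5649 0.0522 0.0077] yaw [-179.82   -0.94  176.17] F [ 0.7 -1.2  0.3] w 0.0582
shift mm [ 0.  -0.2 -0.3] turn [-0.18 -0.94  0.17]
```

>>> step_arm(
  steps=[
    {"x": 0.0005, "y": 0, "z": -0.015, "ax": 0, "ay": 0, "az": 0, "claw": 0.06},
    {"x": 0.001, "y": 0, "z": -0.03, "ax": 0, "ay": 0, "az": 0, "claw": 0.06},
    {"x": 0.002, "y": 0, "z": -0.035, "ax": 0, "ay": 0, "az": 0, "claw": 0.06},
    {"x": 0.01, "y": 0, "z": -0.03, "ax": 0, "ay": 0, "az": 0, "claw": 0.06},
    {"x": 0.03, "y": 0, "z": -0.01, "ax": 0, "ay": 0, "az": 0, "claw": 0.06},
  ],
)

```text
time_s: 9.83
ee_pos: [0.5237, 0.0549, 0.1294]
eef_rot: [-3.138, -0.022, 3.074]
force: [0.5, 0.5, 0.2]
grip_width: 0.0599
```

>>> step_arm(
  steps=[
    {"x": 0.04, "y": 0, "z": 0, "ax": 0, "ay": 0, "az": 0, "claw": 0.06},
    {"x": 0.04, "y": 0, "z": 0, "ax": 0, "ay": 0, "az": 0, "claw": 0.06},
    {"x": 0.04, "y": 0, "z": 0, "ax": 0, "ay": 0, "az": 0, "claw": 0.06},
    {"x": 0, "y": 0, "z": 0, "ax": 0, "ay": 0, "az": 0, "claw": 0.06},
    {"x": 0, "y": 0, "z": 0, "ax": 0, "ay": 0, "az": 0, "claw": 0.06},
  ],
)

```text
time_s: 10.25
ee_pos: [0.3967, 0.0633, 0.1347]
eef_rot: [-3.139, -0.014, 3.074]
force: [1.0, -0.7, 0.4]
grip_width: 0.0599
```

Run:
```python
from h import *
br()
for n in ("side","top"):
    p,d=vision.camera(n);c=vision.camera_params(n);W=cloud(c,d,pose(c));W0=np.load(f"/tmp/W{n}.npy")
    q=p[110:240,150:340] if n=="side" else p[80:230,90:420][:, :]
    cv2.imwrite(f"pics/{n}7.png",cv2.resize(q,None,fx=4 if n=="side" else 2.4,fy=4 if n=="side" else 2.4)[:,:,::-1])
    a=np.radians(-4);ux=np.array([np.cos(a),np.sin(a)]);uy=np.array([-ux[1],ux[0]])
    B=np.stack([(W[...,:2]-[.615,.0485])@ux,(W[...,:2]-[.615,.0485])@uy],-1);B0=np.stack([(W0[...,:2]-[.615,.0485])@ux,(W0[...,:2]-[.615,.0485])@uy],-1)
    for x0,x1 in((.005,.03),(.02,.045)):
      for y0,y1 in ((-.08,-.03),(-.03,.03),(.03,.08)):
        f=lambda B,W:(B[...,0]>x0)&(B[...,0]<x1)&(B[...,1]>y0)&(B[...,1]<y1)&(W[...,2]>.02)&(W[...,2]<.05)
        print(n,x0,y0,np.median(W0[f(B0,W0)][:,2]).round(4),np.median(W[f(B,W)][:,2]).round(4))
    hsv=cv2.cvtColor(p,cv2.COLOR_RGB2HSV)
    b=(hsv[...,0]>8)&(hsv[...,0]<24)&(hsv[...,1]>60)&(abs(B[...,1])<.04)&(B[...,0]<.02)&(B[...,0]>-.1)&(W[...,2]<.05)
    print("wedge seen",b.sum(),np.percentile(B[b],[1,50,99],axis=0).round(4).tolist())
```

```text
s(mm) -218.8 lat -0.4 push -1.1 side -0.6 M [ 0.07 -0.07  0.04]
t 10.25 at [0.3967 0.0633 0.1347] yaw [-179.84   -0.8   176.14] F [ 1.  -0.7  0.4] w 0.0599
shift mm [ -1.8   0.8 126.7] turn [-0.16 -0.8   0.15]
side 0.005 -0.08 0.0313 0.0412
side 0.005 -0.03 0.0314 0.0415
side 0.005 0.03 0.0313 0.0416
side 0.02 -0.08 0.0315 0.0412
side 0.02 -0.03 0.0311 0.0417
side 0.02 0.03 0.0312 0.0412
wedge seen 372 [[-0.0745, -0.0186], [-0.0481, -0.0127], [0.0038, 0.0164]]
top 0.005 -0.08 0.0291 0.0391
top 0.005 -0.03 0.029 0.0392
top 0.005 0.03 0.0294 0.0392
top 0.02 -0.08 0.0292 0.0398
top 0.02 -0.03 0.0296 0.0395
top 0.02 0.03 0.0297 0.0399
wedge seen 234 [[-0.0721, -0.0174], [-0.0398, -0.0015], [-0.0067, 0.0154]]
```

View pics/side7.png

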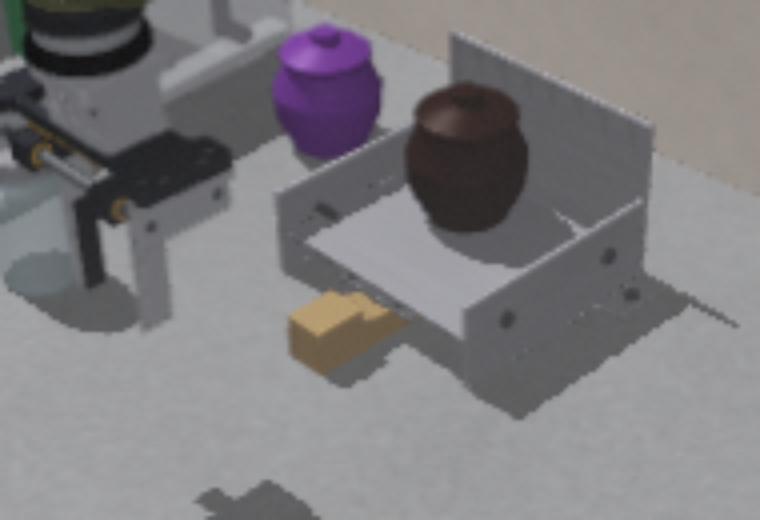

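View pics/top7.png

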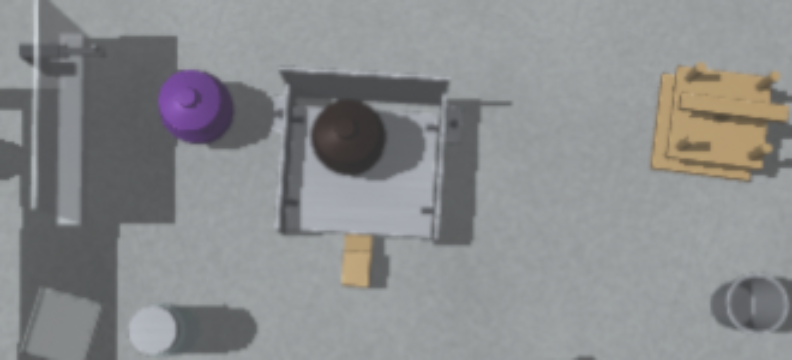

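The side view shows the wedge's heel at (330,325) with the shelf raised and the pot upright at (465,155). The top view shows the wedge straight in at (357,260), with the jar at (154,330), the cup at (757,303) and the spoon rest at (60,325) all in place. Both cameras put the shelf 10 mm higher than at the start.

```bash
python3 -c "
from station import ticket
print(ticket.hand_in())"
```

```text
the job is handed in; nothing more can be done
None
```

The bamboo wedge is in place under the bar and the shelf with the pot is up against the stop pins. I handed the job in just after 10.25 s on the robot's clock.

**What I did:** I gripped the wedge by its heel and set it flat on the bench in front of the bracket. I slid it straight in under the bar and lifted the shelf with the wedge only. The push was 8 to 11 N while the shelf rose. I then released and drew the arm clear.

**Stop force:** The push jumped to 21.1 N for one step when the shelf met the pins, just over the 15 to 20 N band. I eased off, which briefly put about 5 N of pull on the wedge. A second gentle push gave 18.2 N at the same position, and I let go there. At both peaks the gripper also pressed the wedge down with 10 to 12 N, which added about 2 N of friction to those readings.

**Last checks:**
- The side camera put the shelf's front part 10 mm higher than at the start (31.3 to 41.4 mm), and so did the top camera (29.3 to 39.4 mm).
- The wedge sits straight under the bar and stayed put after release.
- The pot is upright. By eye, the jar, cup and spoon rest are where they stood.
- The tool tilted up to about 0.9° while pushing. I saw no effect from it on the wedge.

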